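# Gauge the spare tamper feet and set out the one that fits

### The arm

A 7-joint arm with a two-finger parallel gripper is mounted at the origin on a cart in front of the work surface, level with it; the furniture and walls round the work are solid. World frame = base frame: x ahead of the robot, y to its left, z up, the work surface at z = 0. Lengths are in m, angles in rad, forces in N, time in s.
With the tool pointing down it reaches from about 0.4 to 0.85 m from the base axis. Payload 4.5 kg.
Tool frame: the origin (TCP) lies midway between the tips of the shut fingers; the grasp point (between the pads) lies 19 mm behind it (robot.grip_point_offset is the distance from the TCP to the grasp point, in m); z points along the fingers, y is the direction in which the jaws open and shut (so a half turn about z gives the same grasp; the last joint's range is limited). The gripper opens to 85 mm and grips with 20 to 120 N. Pads are 22 mm wide; open, the fingers measure 114 mm over their backs; the gripper's body (76 mm by 85 mm) begins 54 mm behind the grasp point. The pads swing forward as they close: fully open they stand 13 mm farther back than shut.
Start: joints at [-1.27, 0.689, -0.195, 1.565, 0.157, 0.902, -0.215], TCP at [0.165, 0.603, 0.231] pointing down, gripper open.
Joint ranges: [-3.01, 3.01], [-0.46, 2.08], [-1.47, 1.51], [0.13, 2.56], [-1, 4.14], [0.04, 2.09], [-2.66, 2.66]. Speed limits (rad/s): [2.57, 2.57, 3.14, 3.14, 3.14, 3.14, 3.14].

### API

Orientations are given as a unit quaternion [w, x, y, z].
In Python, from station import robot, viewer, order, nets gives the robot as it stands.
- The arm moves only by the shell command python3 -m creep 'ROWS' [OPENING] [FORCE]. ROWS is JSON, a list of rows, each a list of 2 entries, a list of its own where there are three numbers: the shift along the world's x, y, z in mm, then the turn about the world's z in degrees. A call has exactly 8 rows; each row shifts and turns the commanded pose from where the row before left it; what a row does not reach is not made up. A row lasts 1/12 s, in which the tool goes at most 41.7 mm and 7.16 degrees, less where a joint would pass 70% of its speed; a pose out of reach is approached as far as the arm can. A call is refused whole if a number of a shift passes 41.7 or a number of a turn 7.16, either way. A call with a gripper value outside its range is refused whole. OPENING is the finger opening in mm, from 0 to 85.4, set as the call begins (- or left out, the last holds). The fingers move at their own pace and stop on an object; FORCE is the grip in N (left out, the last holds). Time passes only in rows, so rows that do not move let the fingers close, or fill a call up. It gives the time, the measured TCP pose, the force and the opening at its end, in the units of the state.
- robot.get_obs(): the state, without advancing time (a new reading comes with each control period).
- viewer.grab_frame(name): name is "scene" or "top" or "wrist"; returns a dict with "image" (420x560x3 uint8, red, green, blue), "fx", "fy", "cx", "cy" (pixels), "xyz" and "orientation" of the camera in the world. Camera axes: x right, y down, z forward; pixel columns grow to the right and rows downward; lengths in m; the calibration is good to about 2 mm. A picture is of the moment at which its call begins. There is no depth.
- order.finish_job(): hands the job in, once; it reports no verdict.
Trained networks look in a picture, given as the dict that the camera call returned (one of the last four; its "shot" number tells which), for a name from the list of things; names that differ only in an ending like _2 or _b are one class to them, and where a whole thing is asked for, a point or a joint stands for the part that bears it (a point fixed in the world has none). Each returns a list of dicts, best first, with "score" (0 to 1); they miss things now and then, are a little off and sometimes report something else, mostly with a low value. They report only what shows in the picture. A call takes as long as a camera call.
- nets.boxes_of(picture, label): "extent" ([centre column, centre row, width, height] in pixels, round what is visible of it).
- nets.regions_of(picture, label): "mask" (420x560 bool, what is visible of it) and "extent" ([centre column, centre row, width, height] in pixels, round what is visible of it).
- nets.place_of(picture, label): "location" ([column, row] in pixels: a listed point, or the origin of a listed thing).
The state is a dict: "clock": time; "joint_pos": joint angles; "dq": joint speeds; "effort": joint torques, N m; "tool_pos": TCP position; "ee_rot": TCP orientation; "ft_force": force on the tool from outside, world axes, zero at the start; "torque": the same for the moment, N m; "gripper_width": finger opening in m.
Only numpy, scipy, OpenCV 4.12 (cv2) and the standard library are available. Lean on these libraries where they do the work, as an engineer would, in place of code of your own. Each camera call takes 0.05 s, during which the arm holds its last target. There are 200 camera calls.

### The job

Three spare tamper feet stand in front of the three lanes of the dark steel size gauge. Without lifting them, slide each foot down the lane in front of it as far as it will go, so that the gauge sorts them: the one that is too big is stopped at the green go step, the right one passes green and is stopped at the red no-go step, and the one that is too small runs right through to the end wall. When all three have been gauged, lift out the right one and set it flat in the round recess of the wooden stand; leave the two rejects where they stopped, and leave the tamper, milk pitcher, green mug and jigger alone.

Things in the scene. Friction and masses are not known exactly. Their poses are not given: they have to be found in the camera images.
- gauge: flat dark steel go / no-go gauge fixed to the counter, 250 mm wide, walls 14 mm high, with three equal lanes without floor, so feet slide on the counter. Origin on the counter, in the middle lane, level with the go step; x points down the lanes (the way feet are pushed, roughly to the robot's right), y across, z up. Lane centre lines at y = -80, 0, +80 mm; mouths at x = -35 mm
- go_step (a point): middle lane's centre line at the green go step (x = 0 of the gauge), on the counter. Every lane is 70 mm wide before this step and 60 mm after it (green blocks); the step is a square shoulder on both sides. The too-big foot pushed home has its axis about 11 mm before the step
- nogo_step (a point): middle lane's centre line at the red no-go step (x = 60 mm of the gauge), on the counter. Every lane is 60 mm wide before this step and 52 mm after it (red blocks); a square shoulder on both sides. The right foot pushed home has its axis about 10 mm before the step
- lane_end (a point): middle lane's centre line at the face of the end wall (x = 122 mm of the gauge), on the counter. The too-small foot pushed home lies against the end wall, its axis about 24 mm before it
- foot_1_mid (a point): spare tamper foot, one of three alike: steel disc 14 mm thick, 45 to 66 mm in diameter, with an upright black neck 24 mm in diameter, 52 mm high in all, 0.16 kg. One is the right size (56 mm), one too big, one too small; the gauge tells which, it is not tied to the lane. Point on its axis, half-way up (26 mm above its underside); z up along the neck
- foot_2_mid (a point): spare tamper foot, one of three alike: steel disc 14 mm thick, 45 to 66 mm in diameter, with an upright black neck 24 mm in diameter, 52 mm high in all, 0.16 kg. One is the right size (56 mm), one too big, one too small; the gauge tells which, it is not tied to the lane. Point on its axis, half-way up (26 mm above its underside); z up along the neck
- foot_3_mid (a point): spare tamper foot, one of three alike: steel disc 14 mm thick, 45 to 66 mm in diameter, with an upright black neck 24 mm in diameter, 52 mm high in all, 0.16 kg. One is the right size (56 mm), one too big, one too small; the gauge tells which, it is not tied to the lane. Point on its axis, half-way up (26 mm above its underside); z up along the neck
- stand_hole0 (a point): wooden stand, a block 90 x 90 x 16 mm fixed to the counter, with a round recess in its top, 59 mm in diameter and 8 mm deep. This point is the centre of the recess's mouth, level with the block's top, 16 mm above the counter; a foot lying in it has its underside 8 mm above the counter
- tamper: coffee tamper with steel foot and black grip, 58 mm wide, 82 mm high, a bystander; origin at the centre of its underside
- milk_pitcher: small steel milk pitcher, 69 x 98 x 80 mm, a bystander; origin at its underside
- green_mug: green and white mug, 65 x 91 x 55 mm, a bystander; origin at its underside
- jigger: double steel jigger, 44 mm wide, 74 mm high, a bystander; origin at the centre of its underside

How it is judged:
On the way:
1. all three feet stand gauged: too big at the go step, right size past it at the no-go step, too small at the end wall, each within about 8 mm (x of foot_2_mid in the frame of gauge between -0.02 and -0.004 m and y of foot_2_mid in the frame of gauge between -0.115 and 0.115 m and height (world z) of each of foot_2_mid, foot_1_mid, foot_3_mid below 0.031 m and angle between each of foot_2_mid, foot_1_mid, foot_3_mid's own z axis and vertical below 0.08 rad and x of foot_1_mid in the frame of gauge between 0.04 and 0.056 m and y of foot_1_mid in the frame of gauge between -0.115 and 0.115 m and x of foot_3_mid in the frame of gauge between 0.085 and 0.106 m and y of foot_3_mid in the frame of gauge between -0.115 and 0.115 m), for 0.2 s.
At the end, for the whole second after the job is handed in: the right foot lies flat in the stand's recess (axis within 5 mm of the recess's centre, down on its floor within 3.5 mm), the too-big foot is still against the go step and the too-small one still at the end wall (each within about 8 mm), upright on the counter, all through the last second (horizontal distance between foot_1_mid and stand_hole0 below 0.005 m and height (world z) of foot_1_mid below 0.0375 m and angle between foot_1_mid's own z axis and vertical below 0.06 rad and x of foot_2_mid in the frame of gauge between -0.02 and -0.004 m and y of foot_2_mid in the frame of gauge between -0.115 and 0.115 m and height (world z) of each of foot_2_mid, foot_3_mid below 0.031 m and angle between each of foot_2_mid, foot_3_mid's own z axis and vertical below 0.08 rad and x of foot_3_mid in the frame of gauge between 0.085 and 0.106 m and y of foot_3_mid in the frame of gauge between -0.115 and 0.115 m); the robot touches nothing.
It fails at once if a rejected foot is lifted more than 20 mm off the counter (height (world z) of any of foot_2_mid, foot_3_mid above 0.046 m).
It fails at once if the right foot is lifted more than 20 mm while it has not passed the go step (height (world z) of foot_1_mid above 0.046 m and x of foot_1_mid in the frame of gauge below 0 m).
It fails at once if a bystander is moved more than 30 mm or tipped over (distance of any of tamper, milk_pitcher, green_mug, jigger from where it was at the start of the episode above 0.03 m or angle between any of tamper, milk_pitcher, green_mug, jigger's own z axis and vertical above 0.5 rad).
It also fails if it takes over 67 s, if anything falls off the work surface, if the arm or the gripper's body presses on something with over 40 N, if the wrist force passes 120 N, or if a joint passes its speed limit or range.

## Working session

There is one attempt and no reset: what is moved stays moved. The work goes in short steps, Python scripts to look and compute and a shell command to move; the robot and the scene stay as the last step left them, time stands still between calls to the robot, and variables do not carry over. Pictures are saved under pics/ and viewed, about 8 in all and at most 12, crops included, and the job is handed in when it is done.

```bash
ls; mkdir -p pics
cat > h.py <<'E'
import numpy as np, cv2
from scipy.spatial.transform import Rotation as R
from station import robot, viewer, order, nets
def rot(q): return R.from_quat([q[1],q[2],q[3],q[0]]).as_matrix()
def toz(f,uv,z):
    d=rot(f["orientation"])@np.array([(uv[0]-f["cx"])/f["fx"],(uv[1]-f["cy"])/f["fy"],1])
    c=np.array(f["xyz"]); return c+d*(z-c[2])/d[2]
def pix(f,p):
    q=rot(f["orientation"]).T@(np.array(p)-np.array(f["xyz"])); return [f["fx"]*q[0]/q[2]+f["cx"],f["fy"]*q[1]/q[2]+f["cy"]]
def save(f,n): cv2.imwrite("pics/"+n,f["image"][:,:,::-1])
def st():
    o=robot.get_obs(); e=R.from_quat(np.roll(o["ee_rot"],-1)).as_matrix()
    print("t%.2f"%o["clock"],np.round(np.array(o["tool_pos"])*1000,1),"yaxis",np.round(e[:,1],3),"z",np.round(e[:,2],3),"F",np.round(o["ft_force"],1),"w",o["gripper_width"])
E
python3 - <<'E'
from h import *
st(); Z={"go_step":0,"nogo_step":0,"lane_end":0,"foot_1_mid":.026,"stand_hole0":.016,"tamper":0,"milk_pitcher":0,"green_mug":0,"jigger":0,"gauge":0}
for c in ["top","scene"]:
    f=viewer.grab_frame(c); save(f,c+"0.png"); print(c,np.round(f["xyz"],3))
    for k,z in Z.items():
        for r in nets.place_of(f,k)[:3]:
            if r["score"]>.2: print(k,round(r["score"],2),np.round(r["location"]),np.round(toz(f,r["location"],z)*1000,0)[:2])
E
```

```text
pics
t0.00 [164.6 602.2 230.5] yaxis [ 0.264  0.965 -0.002] z [-0.    -0.002 -1.   ] F [ 0.3 -0.3 -0.2] w 0.08533801031454326
top [ 0.302 -0.093  1.19 ]
go_step 0.96 [249. 223.] [530.   9.]
nogo_step 0.74 [268. 226.] [524. -47.]
lane_end 0.65 [210. 242.] [464. 121.]
lane_end 0.55 [290. 234.] [ 504. -113.]
foot_1_mid 0.84 [210. 244.] [457. 114.]
foot_1_mid 0.71 [271. 230.] [506. -58.]
stand_hole0 0.68 [349. 247.] [ 472. -284.]
tamper 0.69 [328. 190.] [ 643. -220.]
tamper 0.6 [210. 242.] [464. 119.]
milk_pitcher 0.65 [134. 226.] [500. 350.]
milk_pitcher 0.56 [423. 265.] [ 435. -503.]
green_mug 0.79 [138. 224.] [507. 338.]
jigger 0.73 [400. 217.] [ 574. -437.]
gauge 0.59 [250. 221.] [535.   7.]
scene [ 0.021 -0.813  0.859]
go_step 0.67 [253. 217.] [533.  -6.]
nogo_step 0.75 [261. 230.] [520. -63.]
lane_end 0.81 [273. 243.] [ 518. -120.]
lane_end 0.52 [210. 200.] [470. 125.]
foot_1_mid 0.72 [207. 199.] [452. 106.]
stand_hole0 0.92 [299. 290.] [ 471. -293.]
tamper 0.89 [335. 248.] [ 638. -229.]
green_mug 0.98 [188. 160.] [510. 340.]
gauge 0.75 [254. 219.] [531. -14.]
```

Run:
```python
import cv2
a=cv2.imread("pics/top0.png")[140:310,110:450]; b=cv2.imread("pics/scene0.png")[120:340,130:400]
a=cv2.resize(a,(800,400),interpolation=cv2.INTER_CUBIC)
cv2.imwrite("pics/a.png",a); cv2.imwrite("pics/b.png",cv2.resize(b,None,fx=2.7,fy=2.7,interpolation=cv2.INTER_CUBIC))
```

```text
(no output)
```

View pics/a.png

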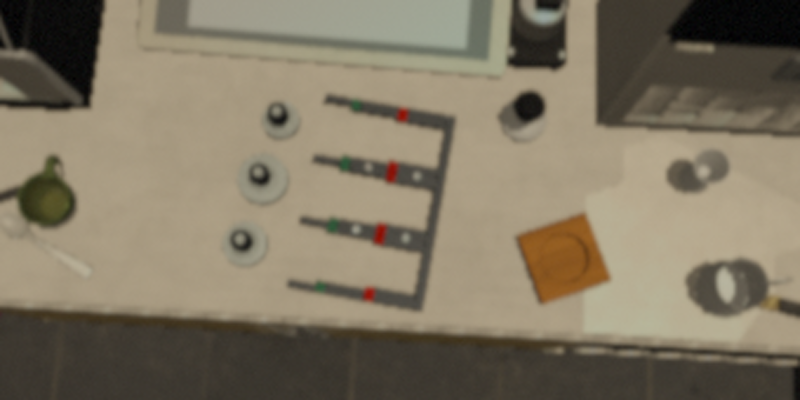

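View pics/b.png

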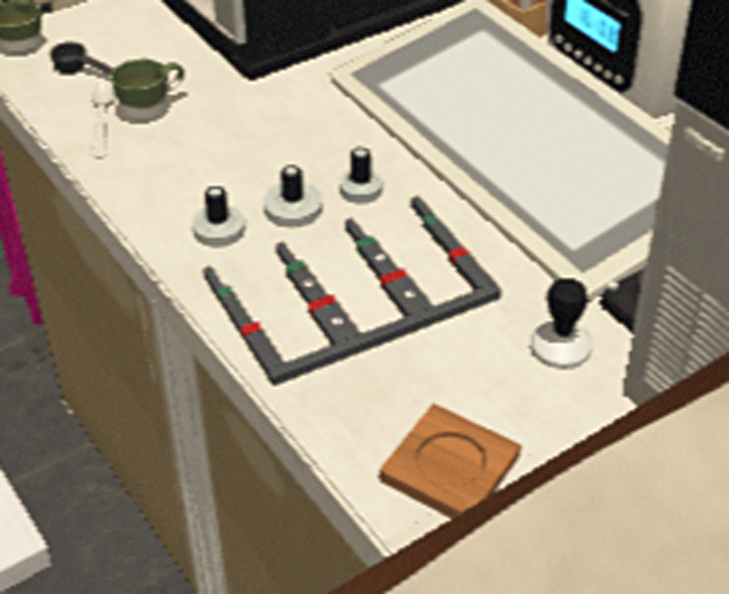

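The top view (crop a) shows the feet at (280,118), (262,178) and (245,243), with the lanes running to the right and slightly down. The stand is at (563,258). The tamper, jigger and pitcher sit further right and are clear of the work. Next I'll fit the gauge precisely.

```bash
cat > fit.py <<'E'
from h import *
from scipy.optimize import least_squares, minimize
def poly():
    r=[]
    for yc in (-80,0,80): # lanes as cut-outs
        r.append([(-36,yc-35),(0,yc-35),(0,yc-30),(60,yc-30),(60,yc-26),(122,yc-26),(122,yc+26),(60,yc+26),(60,yc+30),(0,yc+30),(0,yc+35),(-36,yc+35)])
    return r
def fitg(f,p0,ends=(132,),S=8):
    im=cv2.resize(f["image"],None,fx=1,fy=1).astype(float)
    hsv=cv2.cvtColor(f["image"],cv2.COLOR_RGB2HSV).astype(float)
    L=im.min(2) # counter bright, gauge/red/green dark
    def proj(p,pts,z):
        c,s=np.cos(p[2]),np.sin(p[2])
        return np.array([pix(f,[p[0]+(c*x-s*y)/1e3,p[1]+(s*x+c*y)/1e3,z]) for x,y in pts])
    def ren(p):
        m=np.zeros((420*4,560*4),np.uint8); e=p[3]
        o=lambda q:np.int32(np.round((q+.5)*4*16-8))
        cv2.fillPoly(m,[o(proj(p,[(-35,-125),(e,-125),(e,125),(-35,125)],.014))],255,shift=4)
        for q in poly(): cv2.fillPoly(m,[o(proj(p,q,.014))],0,shift=4)
        return cv2.GaussianBlur(cv2.resize(m,(560,420),interpolation=cv2.INTER_AREA),(0,0),.7)/255.
    roi=proj(p0,[(-45,-140),(150,-140),(150,140),(-45,140)],.014); M=np.zeros((420,560),np.uint8); cv2.fillPoly(M,[np.int32(roi)],1); M=M>0
    l=L[M]; D=np.clip((np.percentile(l,70)-l)/(np.percentile(l,70)-np.percentile(l,5)),0,1)
    cost=lambda p:((ren([p[0],p[1],p[2],p[3]*1000])[M]-D)**2).mean()
    b=minimize(cost,[p0[0],p0[1],p0[2],p0[3]/1e3],method="Nelder-Mead",options=dict(initial_simplex=np.array([[p0[0],p0[1],p0[2],p0[3]/1e3]]*5)+np.vstack([np.zeros(4),np.diag([.008,.008,.06,.006])]),maxiter=300))
    return b.x,b.fun
def gaugexy(p,w):
    c,s=np.cos(p[2]),np.sin(p[2]); d=np.array(w)[:2]-p[:2]; return np.array([c*d[0]+s*d[1],-s*d[0]+c*d[1]])*1e3
E
python3 - <<'E'
from fit import *
f=viewer.grab_frame("top")
p,c=fitg(f,[.528,.004,-1.74,134]); print("top gauge",p,np.degrees(p[2]),c)
g=viewer.grab_frame("scene"); q,c=fitg(g,[.528,.004,-1.74,134]); print("scene gauge",q,c)
for n,F in (("top",f),("scene",g)):
  for k in ("foot_1_mid","tamper"):
   for r in nets.boxes_of(F,k)[:4]: print(n,k,round(r["score"],2),np.round(r["extent"],1))
# neck tops: dark blobs in top crop
m=(f["image"].max(2)<90).astype(np.uint8); 
n,l,s,ct=cv2.connectedComponentsWithStats(m)
for i in range(1,n):
    if 8<s[i,4]<200 and 200<ct[i][0]<240 and 170<ct[i][1]<260: w=toz(f,ct[i],.042); print("neck",s[i],ct[i],np.round(w*1e3,1),gaugexy(p,w))
E
```

```text
top gauge [ 0.52926419  0.00382353 -1.68888094  0.13353787] -96.76575008915376 0.012130278639608492
scene gauge [ 5.26847185e-01 -1.66975634e-03 -1.69063968e+00  1.40673499e-01] 0.028478455668757997
top foot_1_mid 0.84 [213.6 243.7  22.   21.4]
top tamper 0.91 [332.7 189.6  20.2  22.1]
top tamper 0.51 [213.3 243.6  21.3  18.6]
scene foot_1_mid 0.84 [211.6 198.6  18.1  21.8]
scene tamper 0.84 [337.1 240.7  25.1  39. ]
scene tamper 0.53 [261.6 226.2 107.9  69.1]
neck [224 186   8   8  40] [227.875 190.   ] [614.4  75.   42. ] [-80.70926492  76.17526066]
neck [216 211   9   8  37] [220.43243243 215.37837838] [537.9  89.8  42. ] [-86.41876841  -1.50815002]
neck [208 239   9   8  37] [212.81081081 243.05405405] [457.  104.1  42. ] [-91.09602291 -83.62712578]
```

```bash
python3 -m creep '[[[28,-31,0],-6.8],[[28,-31,0],-6.8],[[28,-31,0],-6.8],[[28,-31,0],-6.8],[[28,-31,0],-6.8],[[28,-31,0],-6.8],[[28,-31,0],-6.8],[[28,-31,0],-6.8]]' 0 40; python3 -m creep '[[[28,-31,0],-6.8],[[28,-31,0],-6.8],[[28,-31,0],-6.8],[[28,-31,0],-6.7],[[25,-31,0],0],[[25,-31,0],0],[[25,-25,0],0],[[0,0,0],0]]' 0
python3 - <<'E'
from fit import *
st()
f=viewer.grab_frame("wrist"); save(f,"w1.png"); print(np.round(f["xyz"],3))
try: print(fitg(f,[.5293,.0038,-1.689,133.5]))
except Exception as e: print(e)
E
```

```text
clock: 2.07
tool_pos: [0.3893, 0.3541, 0.2316]
ee_rot: [0.0, 0.574, 0.819, 0.0]
ft_force: [2.1, 0.9, -0.7]
gripper_width: 0.0
clock: 2.73
tool_pos: [0.5805, 0.1357, 0.2318]
ee_rot: [0.004, 0.752, 0.66, 0.001]
ft_force: [0.6, -0.4, -0.4]
gripper_width: -0.0001
t2.73 [580.5 135.7 231.8] yaxis [ 0.992 -0.13   0.007] z [ 0.006 -0.006 -1.   ] F [ 0.6 -0.4 -0.4] w -0.00012260664161812802
[0.59  0.21  0.374]
(array([ 0.58249888,  0.09258017, -1.79717559,  0.26178927]), np.float64(0.17675292665161618))
```

View pics/w1.png

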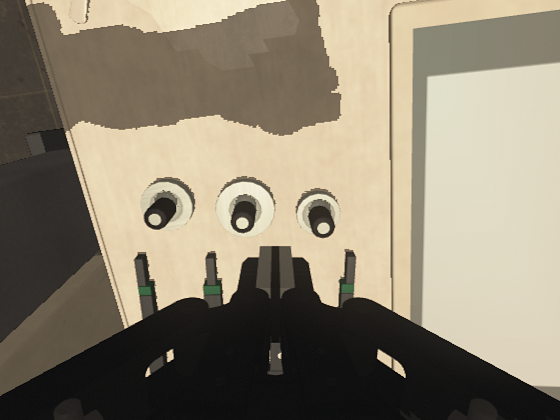

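Run:
```python
from fit import *
p=[.5293,.0038,-1.6889]
f=viewer.grab_frame("wrist"); im=f["image"]
c,s=np.cos(p[2]),np.sin(p[2])
W=lambda x,y,z:[p[0]+(c*x-s*y)/1e3,p[1]+(s*x+c*y)/1e3,z]
for x,y in [(-35,-125),(-35,-115),(-35,-45),(-35,-35),(-35,115),(-35,125),(0,-115),(0,-45),(0,115)]: print((x,y),np.round(pix(f,W(x,y,.014)),1))
hsv=cv2.cvtColor(im,cv2.COLOR_RGB2HSV)
g=cv2.inRange(hsv,(50,60,30),(90,255,255)); n,l,st_,ct=cv2.connectedComponentsWithStats(g)
for i in range(1,n):
    if st_[i,4]>20: print("green",st_[i],np.round(gaugexy(p,toz(f,ct[i],.014)),1), [np.round(gaugexy(p,toz(f,(a,b),.014)),1) for a,b in ((st_[i,0],st_[i,1]),(st_[i,0]+st_[i,2],st_[i,1]+st_[i,3]))])
# discs: bright white, low saturation
m=((hsv[...,1]<40)&(hsv[...,2]>190)).astype(np.uint8); 
for k,(u,v) in enumerate([(166,205),(245,208),(320,214)]):
    w=np.zeros_like(m); w[170:250,u-38:u+38]=m[170:250,u-38:u+38]
    cs=max(cv2.findContours(w,cv2.RETR_EXTERNAL,cv2.CHAIN_APPROX_NONE)[0],key=cv2.contourArea)
    P=np.array([toz(f,q,.014)[:2]*1e3 for q in cv2.convexHull(cs)[:,0]])
    (a,b),r=cv2.minEnclosingCircle(P.astype(np.float32)); print("disc",round(a,1),round(b,1),"dia",round(2*r,1),gaugexy(p,[a/1e3,b/1e3]))
cv2.imwrite("pics/w1c.png",cv2.resize(im[165:310,110:370],None,fx=3,fy=3)[:,:,::-1])
```

```text
(-35, -125) [133.5 259.6]
(-35, -115) [142.5 259.5]
(-35, -45) [205.1 258.9]
(-35, -35) [214.1 258.8]
(-35, 115) [348.1 257.5]
(-35, 125) [357.  257.4]
(0, -115) [146.1 287.1]
(0, -45) [207.1 286.5]
(0, 115) [346.5 285.1]
green [142 284  16  15 156] [   5.8 -111.4] [array([  -4.1, -119.2]), array([  15.7, -103. ])]
green [207 284  17  14 178] [  7.3 -36. ] [array([ -3.3, -44.9]), array([ 15.3, -26.4])]
green [343 287  14  10 120] [  8.8 119.2] [array([  2.4, 111.1]), array([ 15.7, 128. ])]
disc 475.9 111.0 dia 35.6 [-100.16037905  -65.66460294]
disc 545.0 91.0 dia 61.2 [-88.41466791   5.27324107]
disc 619.2 80.6 dia 42.7 [-86.83867527  80.25286388]
```

View pics/w1c.png

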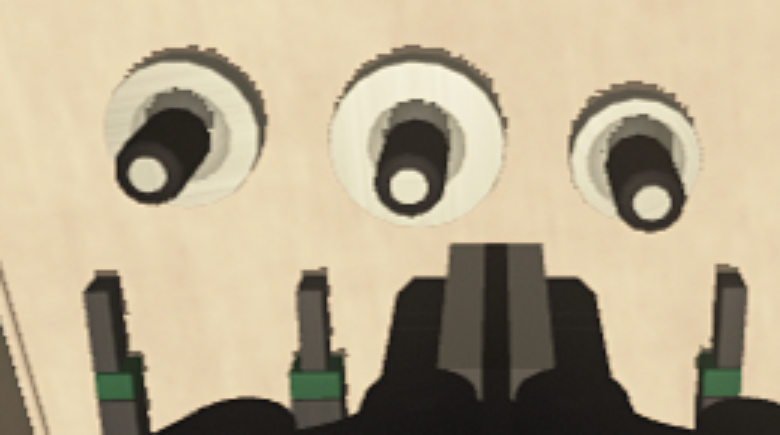

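The wrist view shows the small foot at far x (crop 637,155), the big one in the middle (417,140) and the right-sized one near (185,130). Everything in the wrist view is shifted about 5 mm from the top view. A flat push centres itself, so I'll start with the far foot.

```bash
python3 -m creep '[[[10,2,-30],0],[[10,1,-30],0],[[10,0,-30],0],[[10,0,-30],0],[[5,0,-30],0],[[0,0,-30],0],[[0,0,-26],0],[[0,0,-20],0]]' 0; python3 -m creep '[[[-1,-8,0],0],[[-1,-8,0],0],[[-1,-8,0],0],[[-1,-8,0],0],[[-1,-8,0],0],[[-1,-8,0],0],[[-1,-8,0],0],[[0,0,0],0]]'
python3 - <<'E'
from fit import *
st()
f=viewer.grab_frame("wrist"); t=viewer.grab_frame("top")
a=f["image"][150:,140:440]; b=cv2.resize(t["image"][170:270,190:310],None,fx=3,fy=2.7)
cv2.imwrite("pics/s2.png",np.hstack([cv2.resize(a,(300,270)),b])[:,:,::-1])
E
```

```text
clock: 3.5
tool_pos: [0.6176, 0.1503, 0.0029]
ee_rot: [-0.002, 0.747, 0.665, -0.001]
ft_force: [-0.2, 0.0, 0.7]
gripper_width: 0.0
clock: 4.17
tool_pos: [0.6129, 0.0887, 0.0058]
ee_rot: [0.001, 0.749, 0.663, -0.001]
ft_force: [0.3, -0.8, -0.6]
gripper_width: -0.0
t4.17 [612.9  88.7   5.8] yaxis [ 0.993 -0.121  0.   ] z [ 0.    -0.002 -1.   ] F [ 0.3 -0.8 -0.6] w -1.430006334799544e-05
```

View pics/s2.png

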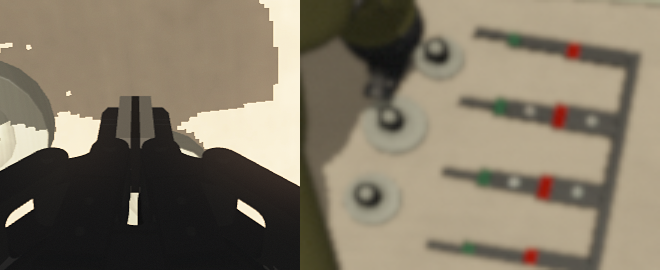

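Finger contact is slightly to the foot's left, so I'll shift the tool a few mm in +x while pushing.

```bash
python3 -m creep '[[[4,6,0],0],[[6,3,0],0],[[0,-8,0],0],[[-1,-10,0],0],[[-1,-10,0],0],[[-1,-10,0],0],[[-1,-10,0],0],[[-1,-8,0],0]]';  python3 - <<'E'
from fit import *
st()
p=[.5293,.0038,-1.6889]
t=viewer.grab_frame("top")
print("tool",gaugexy(p,robot.get_obs()["tool_pos"]))
for r in nets.place_of(t,"foot_1_mid"): print(round(r["score"],2),r["location"],gaugexy(p,toz(t,r["location"],.026)))
cv2.imwrite("pics/s3.png",cv2.resize(t["image"][170:270,190:310],None,fx=4,fy=4,interpolation=cv2.INTER_CUBIC)[:,:,::-1])
E
```

```text
clock: 4.93
tool_pos: [0.6174, 0.0423, 0.0053]
ee_rot: [0.0, 0.748, 0.663, -0.001]
ft_force: [-0.3, -0.2, -1.0]
gripper_width: 0.0002
t4.93 [617.4  42.3   5.3] yaxis [ 0.993 -0.12  -0.   ] z [-0.001 -0.001 -1.   ] F [-0.3 -0.2 -1. ] w 0.00020423218773609218
tool [-46.20065889  83.00397078]
0.64 [249.8, 192.2] [-18.65686682  85.00349705]
0.39 [212.2, 242.1] [-96.39329703 -79.46364329]
```

View pics/s3.png

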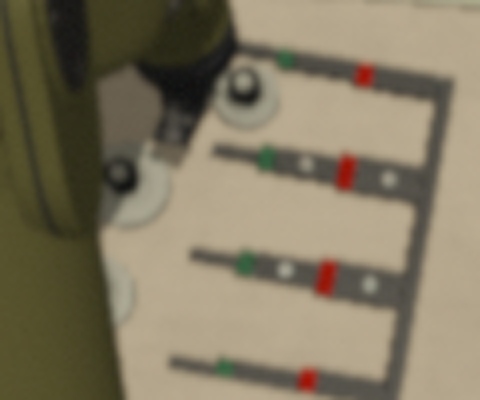

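The foot is in the lane mouth with contact good, so I'll keep pushing.

```bash
python3 -m creep '[[[-3,-11,0],0],[[-2,-11,0],0],[[-1,-11,0],0],[[-1,-11,0],0],[[-1,-11,0],0],[[-2,-11,0],0],[[-1,-11,0],0],[[-1,-11,0],0]]';  python3 -m creep '[[[-1,-4,0],0],[[0,-3,0],0],[[-1,-3,0],0],[[0,-3,0],0],[[0,-2,0],0],[[0,-2,0],0],[[0,-1,0],0],[[0,0,0],0]]'
python3 - <<'E'
from fit import *
st()
p=[.5293,.0038,-1.6889]
print("tool",gaugexy(p,robot.get_obs()["tool_pos"]))
E
```

```text
clock: 5.7
tool_pos: [0.6057, -0.0441, 0.0054]
ee_rot: [-0.0, 0.748, 0.664, 0.0]
ft_force: [0.5, 0.2, 0.9]
gripper_width: -0.0003
clock: 6.37
tool_pos: [0.604, -0.0612, 0.0053]
ee_rot: [0.0, 0.748, 0.664, 0.0]
ft_force: [0.5, 1.2, 0.1]
gripper_width: 0.0002
t6.37 [604.  -61.2   5.3] yaxis [ 0.993 -0.118  0.   ] z [ 0. -0. -1.] F [0.5 1.2 0.1] w 0.00018208101030017852
tool [55.79278563 81.80706155]
```

```bash
python3 -m creep '[[[0,-1,0],0],[[0,-1,0],0],[[0,-1,0],0],[[-1,-1,0],0],[[0,-1,0],0],[[0,-1,0],0],[[0,-1,0],0],[[0,0,0],0]]';  python3 -m creep '[[[0,-1,0],0],[[0,-1,0],0],[[0,-1,0],0],[[0,-1,0],0],[[0,0,0],0],[[0,0,0],0],[[0,0,0],0],[[0,0,0],0]]'
```

```text
clock: 7.03
tool_pos: [0.6029, -0.0686, 0.0053]
ee_rot: [0.0, 0.748, 0.664, -0.0]
ft_force: [0.4, 0.3, 1.3]
gripper_width: 0.0002
clock: 7.7
tool_pos: [0.6029, -0.072, 0.0053]
ee_rot: [-0.0, 0.748, 0.664, 0.0]
ft_force: [-0.2, 1.6, -0.2]
gripper_width: 0.0002
```

```bash
python3 -m creep '[[[0,-1,0],0],[[0,-1,0],0],[[0,-1,0],0],[[0,-1,0],0],[[0,0,0],0],[[0,0,0],0],[[0,0,0],0],[[0,0,0],0]]'
python3 - <<'E'
from fit import *
st()
p=[.5293,.0038,-1.6889]
print("tool",gaugexy(p,robot.get_obs()["tool_pos"]))
t=viewer.grab_frame("top")
for r in nets.place_of(t,"foot_1_mid"): print(round(r["score"],2),r["location"],gaugexy(p,toz(t,r["location"],.026)))
cv2.imwrite("pics/s4.png",cv2.resize(t["image"][160:270,200:320],None,fx=4,fy=4,interpolation=cv2.INTER_CUBIC)[:,:,::-1])
E
```

```text
clock: 8.37
tool_pos: [0.6029, -0.0724, 0.0053]
ee_rot: [-0.002, 0.747, 0.665, 0.001]
ft_force: [-0.0, 8.7, 1.5]
gripper_width: -0.0001
t8.37 [602.9 -72.4   5.3] yaxis [ 0.993 -0.116 -0.001] z [-0.     0.004 -1.   ] F [-0.   8.7  1.5] w -8.945451024749001e-05
tool [66.97968305 82.06415485]
0.47 [210.2, 243.0] [-101.48770113  -83.02126519]
```

View pics/s4.png

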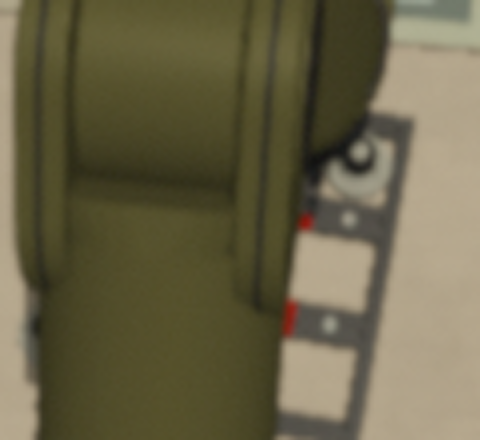

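```bash
python3 -m creep '[[[1,10,0],0],[[0,2,35],0],[[0,0,40],0],[[-10,40,0],0],[[-11,41,0],0],[[-12,41,0],0],[[-12,41,0],0],[[-12,41,0],0]]';  python3 -m creep '[[[0,2,0],0],[[0,0,-30],0],[[0,0,-30],0],[[0,0,-15],0],[[0,-4,0],0],[[-1,-8,0],0],[[-1,-8,0],0],[[0,0,0],0]]';  python3 - <<'E'
from fit import *
st()
p=[.5293,.0038,-1.6889]
print("tool",gaugexy(p,robot.get_obs()["tool_pos"]))
E
```

```text
clock: 9.13
tool_pos: [0.5477, 0.1368, 0.0806]
ee_rot: [0.001, 0.748, 0.663, 0.0]
ft_force: [0.5, 0.8, 0.2]
gripper_width: 0.0006
clock: 9.8
tool_pos: [0.5467, 0.1143, 0.0067]
ee_rot: [0.001, 0.749, 0.663, -0.0]
ft_force: [0.6, -0.2, -0.4]
gripper_width: -0.0001
t9.80 [546.7 114.3   6.7] yaxis [ 0.993 -0.122  0.002] z [ 0.002 -0.002 -1.   ] F [ 0.6 -0.2 -0.4] w -0.00010008687220748763
tool [-111.77507626    4.29984895]
```

```bash
python3 -m creep '[[[-2,-6,-1],0],[[-2,-6,0],0],[[-1,-6,0],0],[[-1,-6,0],0],[[0,-6,0],0],[[-1,-6,0],0],[[-1,-6,0],0],[[0,-2,0],0]]';  python3 - <<'E'
from fit import *
st()
p=[.5293,.0038,-1.6889]
print("tool",gaugexy(p,robot.get_obs()["tool_pos"]))
t=viewer.grab_frame("top")
for r in nets.place_of(t,"foot_1_mid"): print(round(r["score"],2),r["location"],gaugexy(p,toz(t,r["location"],.026)))
cv2.imwrite("pics/s5.png",cv2.resize(t["image"][160:270,200:320],None,fx=4,fy=4,interpolation=cv2.INTER_CUBIC)[:,:,::-1])
E
python3 -m creep '[[[0,-1,0],0],[[0,-1,0],0],[[0,-1,0],0],[[-1,-1,0],0],[[0,-1,0],0],[[0,-1,0],0],[[0,-1,0],0],[[0,0,0],0]]'
```

```text
clock: 10.47
tool_pos: [0.5376, 0.0723, 0.0043]
ee_rot: [0.0, 0.748, 0.663, -0.001]
ft_force: [-0.1, 1.4, 0.9]
gripper_width: 0.0
t10.47 [537.6  72.3   4.3] yaxis [ 0.993 -0.12  -0.   ] z [-0.001 -0.001 -1.   ] F [-0.1  1.4  0.9] w 3.825264972242842e-05
tool [-69.03349658   0.20140672]
0.87 [209.7, 241.0] [-104.12525616  -77.61906946]
clock: 11.23
tool_pos: [0.537, 0.0667, 0.0043]
ee_rot: [0.0, 0.748, 0.664, -0.0]
ft_force: [0.3, -0.1, 0.1]
gripper_width: 0.0002
```

View pics/s5.png

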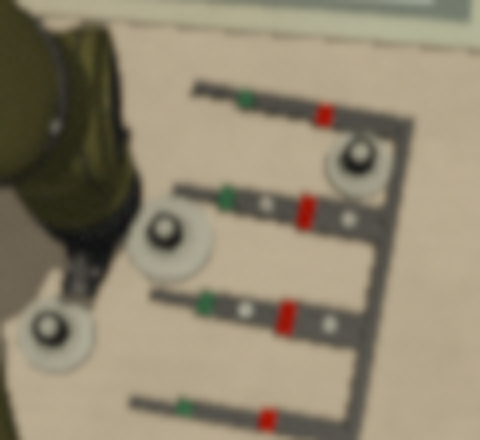

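```bash
python3 -m creep '[[[2,2,0],0],[[2,0,0],0],[[0,-2,0],0],[[-1,-2,0],0],[[0,-2,0],0],[[0,-2,0],0],[[0,-2,0],0],[[0,0,0],0]]'; python3 -m creep '[[[0,-1,0],0],[[0,-1,0],0],[[0,-1,0],0],[[-1,-1,0],0],[[0,-1,0],0],[[0,0,0],0],[[0,0,0],0],[[0,0,0],0]]'
python3 - <<'E'
from fit import *
st()
p=[.5293,.0038,-1.6889]
print("tool",gaugexy(p,robot.get_obs()["tool_pos"]))
E
```

```text
clock: 11.9
tool_pos: [0.54, 0.0583, 0.0044]
ee_rot: [0.0, 0.748, 0.664, -0.0]
ft_force: [-0.3, 0.1, -0.3]
gripper_width: 0.0
clock: 12.57
tool_pos: [0.5384, 0.0548, 0.0043]
ee_rot: [-0.001, 0.748, 0.664, -0.0]
ft_force: [-2.6, 4.8, 1.8]
gripper_width: -0.0003
t12.57 [538.4  54.8   4.3] yaxis [ 0.993 -0.118 -0.001] z [-0.001  0.001 -1.   ] F [-2.6  4.8  1.8] w -0.00026072459308736876
tool [-51.67180467   2.98698416]
```

```bash
python3 -m creep '[[[0,-1,0],0],[[0,-1,0],0],[[0,-1,0],0],[[0,0,0],0],[[0,0,0],0],[[0,0,0],0],[[0,0,0],0],[[0,0,0],0]]'; python3 -m creep '[[[1,8,0],0],[[0,0,35],0],[[0,0,35],0],[[-12,18,5],0],[[-15,20,0],0],[[-15,22,0],0],[[-15,22,0],0],[[-14,20,0],0]]'
python3 - <<'E'
from fit import *
st()
p=[.5293,.0038,-1.6889]
print("tool",gaugexy(p,robot.get_obs()["tool_pos"]))
E
```

```text
clock: 13.23
tool_pos: [0.5386, 0.0526, 0.0043]
ee_rot: [-0.001, 0.747, 0.664, 0.0]
ft_force: [-0.9, 5.8, 1.7]
gripper_width: -0.0002
clock: 13.9
tool_pos: [0.4691, 0.1611, 0.0795]
ee_rot: [0.001, 0.748, 0.663, 0.0]
ft_force: [0.4, 0.8, 0.4]
gripper_width: 0.0001
t13.90 [469.1 161.1  79.5] yaxis [ 0.993 -0.12   0.002] z [ 0.002 -0.001 -1.   ] F [0.4 0.8 0.4] w 6.3121747018968e-05
tool [-149.15163079  -78.30407536]
```

```bash
python3 -m creep '[[[2,10,0],0],[[0,0,-30],0],[[0,0,-30],0],[[0,0,-15],0],[[-1,-8,0],0],[[-1,-8,0],0],[[-1,-8,0],0],[[-1,-8,0],0]]'; python3 -m creep '[[[-1,-8,0],0],[[-1,-8,0],0],[[-1,-8,0],0],[[-1,-8,0],0],[[-1,-8,0],0],[[-1,-8,0],0],[[-1,-6,0],0],[[0,0,0],0]]';python3 - <<'E'
from fit import *
st()
p=[.5293,.0038,-1.6889]
print("tool",gaugexy(p,robot.get_obs()["tool_pos"]))
t=viewer.grab_frame("top")
for r in nets.place_of(t,"foot_1_mid"): print(round(r["score"],2),r["location"],gaugexy(p,toz(t,r["location"],.026)))
cv2.imwrite("pics/s6.png",cv2.resize(t["image"][160:270,200:320],None,fx=4,fy=4,interpolation=cv2.INTER_CUBIC)[:,:,::-1])
E
```

```text
clock: 14.57
tool_pos: [0.4678, 0.1373, 0.0054]
ee_rot: [0.001, 0.748, 0.663, 0.001]
ft_force: [-0.2, 0.1, -0.4]
gripper_width: -0.0002
clock: 15.23
tool_pos: [0.4603, 0.0829, 0.0049]
ee_rot: [0.0, 0.749, 0.663, -0.001]
ft_force: [0.2, 1.1, -0.6]
gripper_width: -0.0
t15.23 [460.3  82.9   4.9] yaxis [ 0.993 -0.121 -0.002] z [-0.002 -0.002 -1.   ] F [ 0.2  1.1 -0.6] w -2.741874825929428e-06
tool [-70.40789046 -77.80242925]
0.64 [230.8, 249.8] [-39.42901679 -91.76018302]
```

View pics/s6.png

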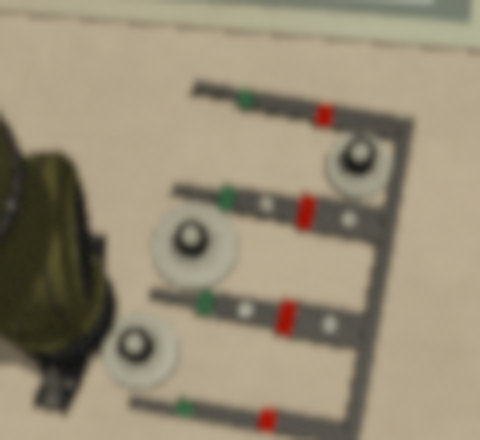

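```bash
python3 -m creep '[[[-1,-8,0],0],[[-1,-8,0],0],[[-1,-8,0],0],[[-1,-8,0],0],[[-1,-8,0],0],[[-1,-8,0],0],[[-1,-8,0],0],[[-1,-8,0],0]]'; python3 -m creep '[[[0,-2,0],0],[[0,-2,0],0],[[-1,-2,0],0],[[0,-2,0],0],[[0,-1,0],0],[[0,-1,0],0],[[0,-1,0],0],[[0,0,0],0]]'
python3 - <<'E'
from fit import *
st()
p=[.5293,.0038,-1.6889]
print("tool",gaugexy(p,robot.get_obs()["tool_pos"]))
E
```

```text
clock: 16.0
tool_pos: [0.4579, 0.0209, 0.0091]
ee_rot: [-0.003, 0.748, 0.664, -0.005]
ft_force: [-0.2, 1.7, -0.3]
gripper_width: 0.0002
clock: 16.67
tool_pos: [0.4572, 0.0118, 0.009]
ee_rot: [-0.004, 0.748, 0.664, -0.005]
ft_force: [-0.3, -0.1, -0.4]
gripper_width: 0.0
t16.67 [457.2  11.8   9. ] yaxis [ 0.993 -0.118 -0.012] z [-0.012 -0.001 -1.   ] F [-0.3 -0.1 -0.4] w 6.458652349757337e-06
tool [  0.55158996 -72.54253505]
```

Run:
```python
from fit import *
o=robot.get_obs(); print(np.round(o["joint_pos"],3))
p=[.5293,.0038,-1.6889]
t=viewer.grab_frame("top")
for r in nets.place_of(t,"foot_1_mid"): print(round(r["score"],2),r["location"],gaugexy(p,toz(t,r["location"],.026)))
```

```text
[-0.138  0.924  0.019  2.19  -0.364  0.043  0.119]
0.62 [255.2, 249.4] [ 28.93962744 -78.31344045]
```

```bash
python3 -m creep '[[[0,-2,0],0],[[0,-2,0],0],[[0,-2,0],0],[[0,-1,0],0],[[0,-1,0],0],[[0,-1,0],0],[[0,-1,0],0],[[0,0,0],0]]'
python3 - <<'E'
from fit import *
st()
p=[.5293,.0038,-1.6889]
print("tool",gaugexy(p,robot.get_obs()["tool_pos"]))
E
```

```text
clock: 17.43
tool_pos: [0.4572, 0.0016, 0.009]
ee_rot: [-0.003, 0.748, 0.664, -0.005]
ft_force: [0.1, 0.2, 0.3]
gripper_width: 0.0001
t17.43 [457.2   1.6   9. ] yaxis [ 0.993 -0.119 -0.012] z [-0.012 -0.002 -1.   ] F [0.1 0.2 0.3] w 0.00013591379994524498
tool [ 10.68308953 -71.33969055]
```

```bash
python3 -m creep '[[[0,-1,0],0],[[0,-1,0],0],[[0,-1,0],0],[[0,-1,0],0],[[0,-1,0],0],[[0,0,0],0],[[0,0,0],0],[[0,0,0],0]]'; python3 -m creep '[[[0,-1,0],0],[[0,-1,0],0],[[0,-1,0],0],[[0,0,0],0],[[0,0,0],0],[[0,0,0],0],[[0,0,0],0],[[0,0,0],0]]'
```

```text
clock: 18.1
tool_pos: [0.4578, -0.0028, 0.009]
ee_rot: [-0.003, 0.748, 0.664, -0.005]
ft_force: [2.4, 3.0, 0.9]
gripper_width: 0.0003
clock: 18.77
tool_pos: [0.4579, -0.0038, 0.009]
ee_rot: [-0.004, 0.747, 0.665, -0.004]
ft_force: [2.3, 7.3, 0.6]
gripper_width: -0.0001
```

```bash
python3 -m creep '[[[1,12,0],0],[[0,0,35],0],[[0,0,40],0],[[5,30,20],0],[[5,40,0],0],[[5,40,0],0],[[0,40,0],0],[[0,10,0],0]]' 60
python3 - <<'E'
from fit import *
st()
p=[.5293,.0038,-1.6889]
t=viewer.grab_frame("top"); s=viewer.grab_frame("scene")
q,c=fitg(t,[.5293,.0038,-1.689,133.5]); print(q,c)
for n,f in (("top",t),("scene",s)):
  for k,z in (("foot_1_mid",.026),("stand_hole0",.016)):
    for r in nets.place_of(f,k)[:4]: w=toz(f,r["location"],z); print(n,k,round(r["score"],2),np.round(r["location"],1),np.round(w*1e3,1),gaugexy(p,w))
m=(t["image"].max(2)<90).astype(np.uint8); 
n,l,S,ct=cv2.connectedComponentsWithStats(m)
for i in range(1,n):
    if 8<S[i,4]<200 and 200<ct[i][0]<320 and 170<ct[i][1]<270: w=toz(t,ct[i],.042); print("neck",S[i],np.round(ct[i],1),np.round(w*1e3,1),gaugexy(p,w))
a=t["image"][160:285,220:390]; cv2.imwrite("pics/s7.png",cv2.resize(a,(800,588),interpolation=cv2.INTER_CUBIC)[:,:,::-1])
E
```

```text
clock: 19.43
tool_pos: [0.4722, 0.1735, 0.1037]
ee_rot: [-0.005, 0.745, 0.667, -0.004]
ft_force: [-0.5, 1.1, 0.0]
gripper_width: 0.06
t19.43 [472.2 173.5 103.7] yaxis [ 0.994 -0.109 -0.013] z [-0.013  0.003 -1.   ] F [-0.5  1.1  0. ] w 0.05997844559649152
[ 0.52996333  0.00402881 -1.69216527  0.13492834] 0.03585621007040056
top foot_1_mid 0.74 [261.3 251.5] [443.2 -33.5  26. ] [ 47.20589665 -81.14687249]
top foot_1_mid 0.73 [328.8 191.2] [ 632.8 -219.7   26. ] [209.76453992 129.09167482]
top foot_1_mid 0.54 [274.1 226.1] [518.9 -65.4  26. ] [69.9433636  -2.19789191]
top stand_hole0 0.76 [348.9 247.4] [ 471.2 -284.3   16. ] [292.92600467 -23.69988259]
scene foot_1_mid 0.66 [232.7 227.2] [450.3 -33.4  26. ] [ 46.2855295  -74.06708438]
scene stand_hole0 0.97 [298.5 287. ] [ 473.8 -285.7   16. ] [294.05463532 -20.9557586 ]
neck [249 182  12   3  18] [254.7 182.8] [640.8  -1.3  42. ] [ -8.03459767 111.37806704]
neck [261 184  17   6  53] [269.5 186.2] [633.2 -45.   42. ] [ 36.24351088 108.9337476 ]
neck [285 198   8   6  31] [288.5 200.7] [ 592.9 -102.7   42. ] [98.29908647 75.66324345]
neck [245 207  11   4  21] [250.7 208.4] [563.5   4.6  42. ] [-4.85946903 33.88225338]
neck [257 208   9   6  35] [260.5 210.3] [559.7 -23.7  42. ] [23.76503877 33.45127032]
neck [268 210   6   5  24] [270.7 212. ] [556.3 -53.5  42. ] [53.71469807 33.57205377]
neck [244 217   8   7  31] [247.5 220.8] [526.7  11.   42. ] [-6.82553492 -3.38356132]
neck [241 234   9   2  12] [245.8 234.2] [487.6  13.1  42. ] [ -4.34804123 -42.48570799]
neck [252 234   7   5  28] [255.2 236.1] [483.9 -14.   42. ] [ 23.01054087 -42.99173977]
neck [264 236   5   5  22] [265.8 238.1] [480.  -44.4  42. ] [ 53.63175189 -43.26933231]
neck [259 248   8   7  27] [262.3 251.8] [440.5 -37.2  42. ] [ 51.16293438 -83.35045698]
neck [248 261  16   5  37] [255.3 263.3] [407.2 -19.8  42. ] [  37.79073312 -118.48447878]
```

View pics/s7.png

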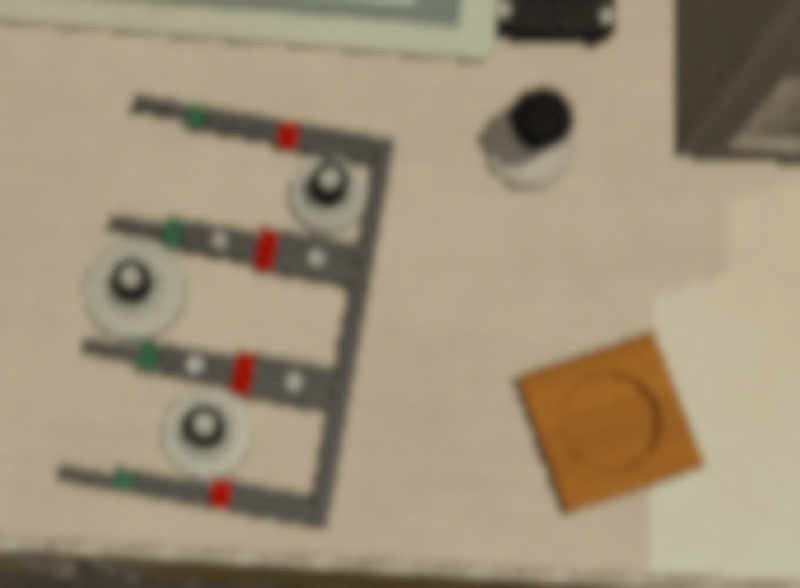

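All three feet are gauged: small against the end wall (crop 327,190), big at green (134,288) and right-sized at red (206,432). Next I'll grasp the near foot.

```bash
python3 -m creep '[[[-4,-35,0],0],[[-4,-35,0],0],[[-4,-35,0],0],[[-4,-35,0],0],[[-4,-35,0],0],[[-3,-30,0],0],[[-2,-6,0],0],[[0,0,0],0]]' 60
python3 - <<'E'
from fit import *
st()
p=[.5293,.0038,-1.6889]
f=viewer.grab_frame("wrist"); save(f,"w8.png")
for k in ("foot_1_mid",):
    for r in nets.place_of(f,k)[:4]: w=toz(f,r["location"],.026); print(k,round(r["score"],2),np.round(r["location"],1),np.round(w*1e3,1),gaugexy(p,w))
print(pix(f,robot.get_obs()["tool_pos"]))
E
```

```text
clock: 20.4
tool_pos: [0.4467, -0.0499, 0.1042]
ee_rot: [-0.003, 0.751, 0.661, -0.006]
ft_force: [-0.5, 1.2, -0.3]
gripper_width: 0.0601
t20.40 [446.7 -49.9 104.2] yaxis [ 0.992 -0.127 -0.013] z [-0.014 -0.003 -1.   ] F [-0.5  1.2 -0.3] w 0.06013264006631095
foot_1_mid 0.63 [271.4 196.4] [445.5 -41.5  26. ] [ 54.90830825 -77.91085799]
[np.float64(274.19193367789995), np.float64(255.62998597096345)]
```

View pics/w8.png

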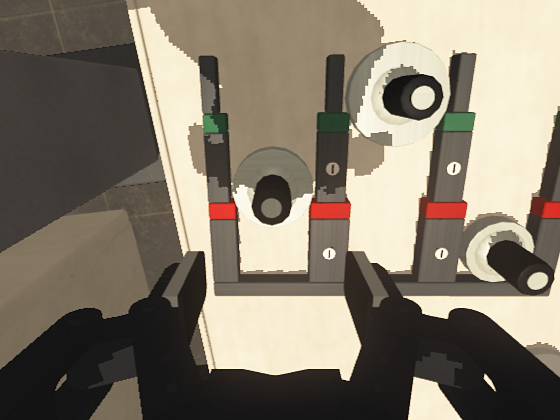

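```bash
python3 -m creep '[[[0,5,0],0],[[0,5,-10],0],[[0,0,-15],0],[[0,0,-15],0],[[0,0,-15],0],[[0,0,-12],0],[[0,0,-6],0],[[0,0,-3],0]]' 60
python3 - <<'E'
from fit import *
st()
o=robot.get_obs(); print(np.round(o["joint_pos"],3))
E
python3 -m creep '[[[0,0,0],0],[[0,0,0],0],[[0,0,0],0],[[0,0,0],0],[[0,0,0],0],[[0,0,0],0],[[0,0,0],0],[[0,0,0],0]]' 10 50
python3 - <<'E'
from fit import *
st()
E
```

```text
clock: 21.17
tool_pos: [0.448, -0.0334, 0.0272]
ee_rot: [-0.004, 0.747, 0.665, -0.005]
ft_force: [0.8, 0.5, 0.2]
gripper_width: 0.06
t21.17 [448.  -33.4  27.2] yaxis [ 0.993 -0.116 -0.013] z [-0.014 -0.001 -1.   ] F [0.8 0.5 0.2] w 0.05997027418914099
[-0.048  0.884  0.032  2.213 -0.387  0.064  0.243]
clock: 21.83
tool_pos: [0.4464, -0.0344, 0.0286]
ee_rot: [-0.005, 0.748, 0.664, -0.006]
ft_force: [-4.3, 2.0, 6.1]
gripper_width: 0.0224
t21.83 [446.4 -34.4  28.6] yaxis [ 0.993 -0.118 -0.015] z [-0.015 -0.    -1.   ] F [-4.3  2.   6.1] w 0.02244737055302161
```

Because the move settled late, the tool is about 6 mm short in y. I'll reopen, shift and regrip.

```bash
python3 -m creep '[[[0,0,0],0],[[0,0,0],0],[[0,0,0],0],[[0,-2,0],0],[[0,-2,0],0],[[0,-2,0],0],[[0,0,0],0],[[0,0,0],0]]' 50 50; python3 -m creep '[[[0,0,0],0],[[0,0,0],0],[[0,0,0],0],[[0,0,0],0],[[0,0,0],0],[[0,0,0],0],[[0,0,0],0],[[0,0,0],0]]' 10 50
```

```text
clock: 22.5
tool_pos: [0.4483, -0.0414, 0.028]
ee_rot: [-0.003, 0.748, 0.664, -0.005]
ft_force: [-1.1, -0.0, 0.5]
gripper_width: 0.0499
clock: 23.17
tool_pos: [0.4461, -0.0405, 0.028]
ee_rot: [-0.005, 0.748, 0.664, -0.006]
ft_force: [-4.6, 1.7, 5.3]
gripper_width: 0.0222
```

```bash
python3 -m creep '[[[0,0,8],0],[[0,0,12],0],[[0,0,16],0],[[0,0,20],0],[[0,-20,14],0],[[5,-35,10],0],[[5,-35,0],0],[[5,-35,0],0]]'; python3 -m creep '[[[5,-35,0],0],[[5,-35,0],0],[[2,-35,0],0],[[0,-35,0],0],[[0,-20,0],0],[[0,-5,0],0],[[0,0,0],0],[[0,0,0],0]]'
python3 - <<'E'
from fit import *
st()
f=viewer.grab_frame("wrist"); save(f,"w9.png")
o=robot.get_obs(); Rt=rot(o["ee_rot"]); Rc=rot(f["orientation"])
rel=Rt.T@(np.array(f["xyz"])-o["tool_pos"]); rr=Rt.T@Rc
print("rel",rel)
# w8 pose
q=[-0.003,0.751,0.661,-0.006]; R8=rot(q); T8=np.array([.4467,-.0499,.1042])
g=dict(f); g["xyz"]=T8+R8@rel; M=R8@rr; qq=R.from_matrix(M).as_quat(); g["orientation"]=[qq[3],*qq[:3]]
print("neck top w8",toz(g,(271,206),.052)*1e3, "tool pix",pix(g,T8))
for r in nets.place_of(f,"stand_hole0"): print(r["score"],np.round(r["location"],1),toz(f,r["location"],.016)*1e3)
cv2.imwrite("pics/w9v.png",f["image"][:,:,::-1])
E
```

```text
clock: 23.83
tool_pos: [0.4655, -0.1683, 0.1095]
ee_rot: [-0.001, 0.747, 0.664, -0.004]
ft_force: [0.6, 0.1, -2.2]
gripper_width: 0.0223
clock: 24.5
tool_pos: [0.4757, -0.3304, 0.1081]
ee_rot: [-0.003, 0.748, 0.664, -0.005]
ft_force: [-0.4, 0.4, -2.2]
gripper_width: 0.0225
t24.50 [ 475.7 -330.4  108.1] yaxis [ 0.993 -0.118 -0.011] z [-0.012 -0.001 -1.   ] F [-0.4  0.4 -2.2] w 0.02247492608645213
rel [ 0.07326642  0.0007454  -0.14215604]
neck top w8 [445.93458009 -40.65135919  52.        ] tool pix [np.float64(272.96136896919865), np.float64(262.71188966707217)]
0.68 [252.1 140.5] [ 465.77278565 -286.39936184   16.        ]
```

View pics/w9v.png

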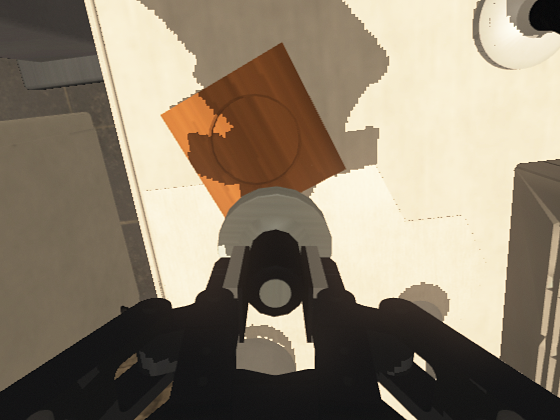

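View 12 (the last one): the foot is held upright, with its neck top at (274,294). The recess circle spans about x 211–300 and y 93–185. I'll compute the offset from that.

Run:
```python
from fit import *
f=viewer.grab_frame("wrist"); im=f["image"]; st()
T=np.array(robot.get_obs()["tool_pos"])
print("neck top held rel tool",(toz(f,(274.5,294),T[2]+.024)-T)*1e3)
print("recess eye",toz(f,(255.5,139),.016)*1e3,"block mid",.5*(toz(f,(345,168),.016)+toz(f,(161,115),.016))*1e3)
# rectify top plane of block, 0.25 mm/px around estimate
c0=np.array([.468,-.285]); n=360; g=np.array([[pix(f,[c0[0]+(i-n/2)*.25e-3,c0[1]+(j-n/2)*.25e-3,.016]) for i in range(n)] for j in range(n)],np.float32)
rc=cv2.remap(im,g[...,0],g[...,1],cv2.INTER_LINEAR); gr=cv2.cvtColor(rc,cv2.COLOR_RGB2GRAY)
gr=cv2.createCLAHE(3,(6,6)).apply(cv2.GaussianBlur(gr,(0,0),1.5))
# dark thin-ring score: radial samples
d=cv2.morphologyEx(gr,cv2.MORPH_BLACKHAT,np.ones((11,11)))
a=np.linspace(0,2*np.pi,180,endpoint=False); best=[]
for r in np.arange(112,126,1.):
  for x in range(130,230,1):
    for y in range(130,230,1):
      u=np.round(x+r*np.cos(a)).astype(int); v=np.round(y+r*np.sin(a)).astype(int)
      ok=(u>=0)&(u<n)&(v>=0)&(v<n); best.append((np.minimum(d[v[ok],u[ok]],60).mean()*ok.mean(),r,x,y))
best.sort(reverse=True)
for s,r,x,y in best[:4]: print(round(s,1),"dia",r*.5,"centre",c0[0]*1e3+(x-n/2)*.25,c0[1]*1e3+(y-n/2)*.25)
t=viewer.grab_frame("top"); s=viewer.grab_frame("scene")
for r in nets.place_of(f,"stand_hole0"): print(toz(f,r["location"],.016)*1e3)
for n_,F in (("top",t),("scene",s)):
  for k,z in (("foot_1_mid",T[2]-.002),("stand_hole0",.016)):
    for r in nets.place_of(F,k)[:3]: print(n_,k,round(r["score"],2),toz(F,r["location"],z)*1e3)
```

```text
t24.65 [ 475.9 -329.   108. ] yaxis [ 0.993 -0.116 -0.012] z [-0.012 -0.    -1.   ] F [ 0.7 -1.1 -1.2] w 0.02214994293304812
neck top held rel tool [ 1.07114609  0.29277226 24.        ]
recess eye [ 468.1797258 -284.1538857   16.       ] block mid [ 467.42881254 -286.04867007   16.        ]
24.7 dia 58.0 centre 467.75 -286.75
24.4 dia 58.0 centre 467.75 -286.5
24.1 dia 58.0 centre 467.5 -286.75
23.9 dia 58.0 centre 468.0 -286.75
[ 468.34403809 -288.9379995    16.        ]
top stand_hole0 0.58 [ 636.31767118 -222.26834112   16.        ]
scene foot_1_mid 0.67 [ 478.42231918 -325.52157797  105.95431608]
scene stand_hole0 0.58 [ 474.93911553 -284.32107226   16.        ]
scene stand_hole0 0.48 [493.8387505  319.41286341  16.        ]
```

```bash
cat > ring.py <<'E'
from fit import *
def ring(f,c0,n=360):
    g=np.array([[pix(f,[c0[0]+(i-n/2)*.25e-3,c0[1]+(j-n/2)*.25e-3,.016]) for i in range(n)] for j in range(n)],np.float32)
    rc=cv2.remap(f["image"],g[...,0],g[...,1],cv2.INTER_LINEAR); gr=cv2.cvtColor(rc,cv2.COLOR_RGB2GRAY)
    gr=cv2.createCLAHE(3,(6,6)).apply(cv2.GaussianBlur(gr,(0,0),1.5))
    d=cv2.morphologyEx(gr,cv2.MORPH_BLACKHAT,np.ones((11,11))); a=np.linspace(0,2*np.pi,180,endpoint=False); best=[]
    for r in np.arange(113,124,1.):
      for x in range(140,220):
        for y in range(140,220):
          u=np.round(x+r*np.cos(a)).astype(int); v=np.round(y+r*np.sin(a)).astype(int)
          ok=(u>=0)&(u<n)&(v>=0)&(v<n); best.append((np.minimum(d[v[ok],u[ok]],60).mean()*ok.mean(),r*.5,c0[0]*1e3+(x-n/2)*.25,c0[1]*1e3+(y-n/2)*.25))
    best.sort(reverse=True); return np.round(np.mean(best[:8],0),2)
E
python3 -m creep '[[[0,-4,-10],0],[[0,-4,-12],0],[[0,-4,-12],0],[[0,-2,-8],0],[[0,-2,-4],0],[[0,0,0],0],[[0,0,0],0],[[0,0,0],0]]'
python3 - <<'E'
from ring import *
st()
f=viewer.grab_frame("wrist"); save(f,"w10.png")
for c in ([.468,-.286],[.471,-.285]): print(ring(f,np.array(c)))
for r in nets.place_of(f,"stand_hole0"): print(round(r["score"],2),r["location"],toz(f,r["location"],.016)*1e3)
# neck-top white disc held
gr=cv2.cvtColor(f["image"],cv2.COLOR_RGB2GRAY)[270:320,245:305]; m=(gr>100).astype(np.uint8)
n,l,s,c=cv2.connectedComponentsWithStats(m); T=np.array(robot.get_obs()["tool_pos"])
for i in range(1,n):
    if s[i,4]>150: u=c[i]+[245,270]; print("top disc",s[i],u,(toz(f,u,T[2]+.024)-T)*1e3)
E
```

```text
clock: 25.67
tool_pos: [0.4755, -0.3471, 0.0622]
ee_rot: [-0.003, 0.748, 0.664, -0.005]
ft_force: [-0.3, -0.9, -1.9]
gripper_width: 0.0223
t25.67 [ 475.5 -347.1   62.2] yaxis [ 0.993 -0.118 -0.012] z [-0.012 -0.002 -1.   ] F [-0.3 -0.9 -1.9] w 0.022268917373590612
[  30.95   57.44  467.75 -287.06]
[  30.98   57.44  467.75 -287.06]
0.66 [246.0, 120.2] [ 467.97144837 -286.51889883   16.        ]
top disc [ 15  10  31  27 666] [274.88438438 293.03903904] [ 1.12689331  0.85160994 24.        ]
top disc [  1  32  58  18 491] [274.9389002  314.13238289] [ 0.04918605 -8.36554206 24.        ]
```

```bash
python3 -m creep '[[[-2,15,0],0],[[-2,15,0],0],[[-2,15,0],0],[[-2,10,0],0],[[0,5,0],0],[[0,0,-6],0],[[0,0,-6],0],[[0,0,0],0]]'; python3 -m creep '[[[0,0,0],0],[[0,0,0],0],[[0,0,0],0],[[0,0,0],0],[[0,0,0],0],[[0,0,0],0],[[0,0,0],0],[[0,0,0],0]]'
```

```text
clock: 26.43
tool_pos: [0.4668, -0.2879, 0.0489]
ee_rot: [-0.004, 0.748, 0.664, -0.006]
ft_force: [0.2, -0.8, -1.5]
gripper_width: 0.0224
clock: 27.1
tool_pos: [0.4673, -0.2871, 0.05]
ee_rot: [-0.004, 0.748, 0.664, -0.005]
ft_force: [-0.3, 0.0, -2.4]
gripper_width: 0.0222
```

On target (467.3, −287.1), so I'll lower slowly and watch the force.

```bash
python3 -m creep '[[[0,0,-2],0],[[0,0,-2],0],[[0,0,-1],0],[[0,0,-1],0],[[0,0,-1],0],[[0,0,0],0],[[0,0,0],0],[[0,0,0],0]]'; python3 -m creep '[[[0,0,-1],0],[[0,0,-1],0],[[0,0,-1],0],[[0,0,0],0],[[0,0,0],0],[[0,0,0],0],[[0,0,0],0],[[0,0,0],0]]'
```

```text
clock: 27.77
tool_pos: [0.4671, -0.2872, 0.043]
ee_rot: [-0.004, 0.748, 0.664, -0.005]
ft_force: [0.2, -1.0, -1.3]
gripper_width: 0.0224
clock: 28.43
tool_pos: [0.4672, -0.2872, 0.04]
ee_rot: [-0.003, 0.748, 0.664, -0.005]
ft_force: [-0.4, -0.7, -2.3]
gripper_width: 0.0224
```

```bash
python3 -m creep '[[[0,0,-1],0],[[0,0,-1],0],[[0,0,-1],0],[[0,0,-1],0],[[0,0,0],0],[[0,0,0],0],[[0,0,0],0],[[0,0,0],0]]'; python3 -m creep '[[[0,0,-1],0],[[0,0,0],0],[[0,0,0],0],[[0,0,0],0],[[0,0,0],0],[[0,0,0],0],[[0,0,0],0],[[0,0,0],0]]'
```

```text
clock: 29.1
tool_pos: [0.4671, -0.2872, 0.036]
ee_rot: [-0.004, 0.748, 0.664, -0.005]
ft_force: [-1.3, -3.1, 0.6]
gripper_width: 0.0221
clock: 29.77
tool_pos: [0.467, -0.2872, 0.0359]
ee_rot: [-0.004, 0.748, 0.664, -0.005]
ft_force: [-3.1, -0.6, 8.3]
gripper_width: 0.0227
```

Floor contact came at z=36, exactly as expected. Now I'll release, go straight up and away, then check.

```bash
python3 -m creep '[[[0,0,0],0],[[0,0,0],0],[[0,0,0],0],[[0,0,0],0],[[0,0,0],0],[[0,0,0],0],[[0,0,0],0],[[0,0,0],0]]' 50; python3 -m creep '[[[0,0,8],0],[[0,0,15],0],[[0,0,25],0],[[0,0,25],0],[[0,-20,0],0],[[0,-10,0],0],[[0,0,0],0],[[0,0,0],0]]'
python3 - <<'E'
from ring import *
st()
f=viewer.grab_frame("wrist"); save(f,"w11.png"); t=viewer.grab_frame("top"); save(t,"t11.png")
for F in (f,):
    for r in nets.place_of(F,"foot_1_mid")[:4]: print(round(r["score"],2),np.round(r["location"]),toz(F,r["location"],.034)*1e3)
    for r in nets.place_of(F,"stand_hole0")[:2]: print("hole",round(r["score"],2),np.round(r["location"]),toz(F,r["location"],.016)*1e3)
m=(f["image"].min(2)>90).astype(np.uint8); n,l,s,c=cv2.connectedComponentsWithStats(m)
for i in range(1,n):
    if 100<s[i,4]<1500 and 200<c[i][0]<340: print("blob",s[i],np.round(c[i],1),toz(f,c[i],.06)*1e3)
p=[.5293,.0038,-1.6889]
for r in nets.place_of(t,"foot_1_mid")[:4]: w=toz(t,r["location"],.026); print("top",round(r["score"],2),np.round(w*1e3),gaugexy(p,w))
m=(t["image"].max(2)<90).astype(np.uint8); n,l,S,ct=cv2.connectedComponentsWithStats(m)
for i in range(1,n):
    if 15<S[i,4]<60 and 200<ct[i][0]<320 and 170<ct[i][1]<270: w=toz(t,ct[i],.042); print("neck",S[i],gaugexy(p,w))
E
```

```text
clock: 30.43
tool_pos: [0.4672, -0.2871, 0.0349]
ee_rot: [-0.004, 0.748, 0.664, -0.005]
ft_force: [0.7, -0.1, 0.3]
gripper_width: 0.0501
clock: 31.1
tool_pos: [0.4664, -0.3172, 0.1075]
ee_rot: [-0.004, 0.748, 0.663, -0.005]
ft_force: [-0.0, 0.9, -0.1]
gripper_width: 0.0503
t31.10 [ 466.4 -317.2  107.5] yaxis [ 0.993 -0.12  -0.013] z [-0.014 -0.001 -1.   ] F [-0.   0.9 -0.1] w 0.05027349371037749
0.92 [270. 163.] [ 467.43864239 -286.16171797   34.        ]
blob [237 117  68  22 804] [271.6 127. ] [ 471.70582341 -261.79397515   60.        ]
blob [257 134  32  14 188] [271.7 139.3] [ 470.9594985  -268.18503911   60.        ]
blob [233 172  69  29 530] [265.5 189.4] [ 464.15245152 -295.24323356   60.        ]
neck [249 182  11   3  16] [ -8.54529028 111.5650096 ]
neck [262 184  16   5  47] [ 36.73865676 108.96335463]
neck [285 198   8   6  30] [97.9467443  75.73017357]
neck [245 207  11   4  19] [-4.94892906 33.88876531]
neck [258 208   8   6  30] [24.92902032 33.1181695 ]
neck [268 210   6   5  23] [53.41077323 33.64208626]
neck [244 217   8   7  30] [-7.09678613 -3.70939814]
neck [253 234   6   5  24] [ 24.14675139 -43.44699147]
neck [264 237   5   4  16] [ 54.14200269 -43.45866305]
```

```bash
python3 -c "
from station import order; print(order.finish_job())"
```

```text
the job is handed in; nothing more can be done
None
```

I gauged all three feet, moved the right one to the stand's recess, and handed the job in at about 31 s of the 67 s allowed. No verdict came back.

**Gauging:** I slid each foot down its lane with shut fingers pushing low on the disc.
- **Too small (far lane):** it ran to the end wall and stopped hard at 8.7 N.
- **Too big (middle lane):** it stopped at the green step.
- **Right size (near lane):** it passed green and stopped at the red step.

**Placing:** I gripped the right foot by its neck, lifted it and lowered it into the recess. It went below the rim without contact force and met the floor at the expected height (tool at 36 mm). I then opened the fingers and moved clear.

**Last checks:**
- **Right foot:** the wrist camera puts its axis at (467.4, −286.2) mm, against a measured recess centre of (467.8, −287.0) mm. I did not measure its tilt after release.
- **Rejects:** the top camera shows both unmoved, the small one at about x = 98 mm in the gauge frame and the big one at about −7 mm.
- **Bystanders:** I did not go near them, and did not re-measure them at the end.

**Disagreements:**
- The big foot's reading of −7 mm differs from the expected −11 mm. Its hard stop and the earlier picture (about −10 mm) suggest the difference is measuring error.
- The fixed cameras put the recess about 3 to 7 mm further out in x than the wrist camera did. I used the wrist camera, and the clean fit bore it out.
- In the near lane, joint 6 reached its lower limit. The push there ran about 7 mm off the lane centre with a slight tool tilt (under 1°).

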